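# Register the cell carrier in its locating nest and lock it

### The arm

A 7-joint arm with a two-finger parallel gripper is mounted at the origin on a cart in front of the work surface, level with it; the furniture and walls round the work are solid. World frame = base frame: x ahead of the robot, y to its left, z up, the work surface at z = 0. Lengths are in m, angles in rad, forces in N, time in s.
With the tool pointing down it reaches from about 0.35 to 0.9 m from the base axis. Payload 19.9 kg.
Tool frame: the origin (TCP) lies between the finger pads; the fingertips stand 19 mm ahead of it and the grasp point (between the pads) is the TCP; z points along the fingers, y is the line along which they close (so a half turn about z gives the same grasp; the last joint's range is limited). The gripper opens to 94 mm and grips with 3 to 60 N. Pads are 16 mm wide; open, the fingers measure 119 mm over their backs; the gripper's body (75 mm by 177 mm) begins 78 mm behind the grasp point.
Start: joints at [-1.252, 0.417, -0.01, 1.614, 0.005, 1.111, -0.053], TCP at [0.22, 0.585, 0.224] pointing down, gripper open.
Joint ranges: [-2.81, 2.81], [-0.39, 2.02], [-1.27, 1.25], [0.06, 2.57], [-1.19, 4.33], [0.19, 2], [-2.82, 2.82]. Speed limits (rad/s): [1.89, 1.89, 2.39, 2.39, 3.01, 3.01, 3.01].

### API

Orientations are given as a 3x3 rotation matrix whose columns are the frame's x, y, z axes.
In Python, from rig import robot gives the robot as it stands. Calls block until the motion is done:
- robot.move_ptp(position, orientation): joint-space move of the TCP to a pose.
- robot.move_linear(position, velocity=0.15, frame=None, threshold=None): straight line of the TCP; frame=None keeps the orientation; velocity is the mean speed in m/s. With threshold (N) it stops when the force on the tool has changed by that much, and returns True; else False.
- robot.goto_joints(angles): joint-space move.
- robot.gripper_to(opening): finger opening in m; the grip force is fixed at half the most; returns when the fingers have stopped.
- robot.pause(seconds).
- robot.ik(position, orientation): joint angles nearest the present ones, or None.
- robot.get_state(): the state.
- robot.grab_frame(name): name is "scene" or "side" or "wrist"; returns the picture (400x640x3 uint8, red, green, blue); there is no depth.
- robot.camera_info(name): a dict with "fx", "fy", "cx", "cy" (pixels), "rvec" (rotation vector, rad) and "tvec" (3), from world to camera coordinates, as OpenCV has them. Camera axes: x right, y down, z forward; pixel columns grow to the right and rows downward; lengths in m; the calibration is good to about 2 mm. A picture is of the moment at which its call begins: read the wrist's pose just before it. camera_info takes no time and is no camera call; for the wrist camera it gives the pose at the moment of the call.
A pose or a line that the arm cannot do raises robot.PlanningError and nothing moves.
- robot.sign_off(): hands the job in; it is judged then, once.
The state is a dict: "time": time; "qpos": joint angles; "joint_vel": joint speeds; "effort": joint torques, N m; "ee_pos": TCP position; "tool_rot": TCP orientation; "force": force on the tool from outside, world axes, zero at the start; "moment": the same for the moment, N m; "opening": finger opening in m; "grasp_force": force on a finger pad.
Only numpy, scipy, OpenCV 4.12 (cv2) and the standard library are available. Lean on these libraries where they do the work, as an engineer would, in place of code of your own. Each camera call takes 0.05 s, during which the arm holds its last target. There are 200 camera calls.

### The job

Put the grey cell carrier on the aluminium nest plate with its lock slot on the bracket side, slide it under the blue bracket and push it home against the two pins behind it and the pin at its end, so that it touches all three. Then press the red handle down while turning it clockwise until its blade drops fully into the carrier's slot, turn it on clockwise to its stop so that the carrier is locked, and let go. Push gently, without ramming the pins, and leave the bottle, vial and beaker where they are.

Things in the scene. Friction and masses are not known exactly. Their poses are not given: they have to be found in the camera images.
- carrier_mid (a point): Loose cell carrier, 0.25 to 0.45 kg: grey block 60 (x) x 140 (y) x 26 mm, a black rib on top, 64 mm high over all. Point over the middle of the 60 x 140 footprint, 32 mm above the underside; axes along its edges, z up. Centre of mass near y = +4 mm. Starts on the worktop with its +x and -y sides within 0.5 rad of the nest's, and belongs in the nest that way round. Dark wells on top are flush.
- rib (a point): Grip point on the carrier's black rib: 50 mm above the underside, at carrier x = 0, y = +16 mm. The rib is 14 mm thick (x), 40 mm long (y) and rises from 26 to 64 mm above the underside.
- slot (a point): Middle of the carrier's lock slot, at carrier x = +10, y = -50 mm, level with the block's top (26 mm). The slot is 9 (x) x 28 (y) mm through a bright plate 6 mm thick; under it is a pocket 15 mm deep in which the blade can turn.
- nest: Fixed nest: aluminium plate 12 mm thick, x from -85 to +70, y from -105 to +105 mm; origin on the worktop under the plate, z up, x away from the robot. It carries the stop pins, the blue bracket and the lock, whose handle reaches 112 mm above the worktop when up: carry the carrier over or round it.
- pins: The nest's three upright steel stop pins, 12 mm thick, rising 24 mm above the plate: two at nest x = 51, y = +25 and -40 mm meet the carrier's +x face, one at x = 0, y = -96 mm meets its -y face. This frame is the nest's. Pushes of 5 to 25 N are plenty; over 60 N is ramming.
- home (a point): Where the point carrier_mid lies when the carrier is home against all three pins: nest x = 15, y = -20 mm, 44 mm above the worktop, square to the nest's axes. The pins alone decide it: readings are noisy.
- bracket (a point): Middle of the lower front edge of the blue bracket's arm, which overhangs the plate from here back (+x), 30 mm wide, underside 48 mm above the worktop; a post 44 mm wide stands behind. The 26 mm block slides in under it from the front; lowered there it would hit the arm. Its top with a brass bush is at 62 mm.
- handle_grip (a point): Grip point on the lock's red bar handle, on the upright turning axis (nest x = 25, y = -70 mm), 12 mm under the handle's top; 100 mm above the worktop when up, 16 mm lower when down. The bar is 52 mm long along this point's y axis, 12 mm thick and 28 mm tall.
- lock_turn (a joint): Turn of the handle, rad, clockwise from above, 0 to 1.6 (stop); starts at 0.1 to 0.35. At 0 the bar lies along nest y. Its shaft carries a flat blade 24 x 6 x 5 mm under the bracket, clamped at an angle that differs each time: it meets the slot of a carrier that is home at an unknown turn between 0.5 and 1.0, and enters within about 0.1 rad of it. Friction holds the turn.
- lock_depth (a joint): How far handle and blade are pushed down, m, 0 (up) to 0.016 (fully down). About 3 N of friction holds it where it is left. The blade meets the carrier's top at 0.003 unless it is in line with the slot; it can turn in the pocket from 0.0145 on.
- reagent: Amber dropping bottle with white cap, 44 mm wide, 88 mm tall, origin under its centre; bystander.
- vial: Brown glass vial with red cap, 28 mm wide, 53 mm tall, origin under its centre; bystander.
- beaker: Small clear plastic beaker, 49 mm wide, 60 mm tall, origin under its centre; bystander.

How it is judged:
On the way, in this order (a step that is already met when the one before it is completed fails the run):
1. the carrier lies flat on the nest plate, square and against all three pins (within 1.5 mm), the lock still up (x of carrier_mid in the frame of nest between 0.0135 and 0.018 m and y of carrier_mid in the frame of nest between -0.023 and -0.0185 m and z of carrier_mid in the frame of nest below 0.046 m and angle between the y axis of carrier_mid and the y axis of nest, either way round below 0.025 rad and value of joint lock_depth below 0.003 m), for 0.3 s.
2. the lock's blade has dropped through the slot of the registered carrier (value of joint lock_depth above 0.0142 m and value of joint lock_turn below 1.2 rad and x of carrier_mid in the frame of nest between 0.013 and 0.018 m and y of carrier_mid in the frame of nest between -0.023 and -0.018 m and z of carrier_mid in the frame of nest below 0.046 m and angle between the y axis of carrier_mid and the y axis of nest, either way round below 0.03 rad), for 0.05 s.
3. the handle is turned on clockwise to lock (value of joint lock_depth above 0.0138 m and value of joint lock_turn above 1.45 rad), for 0.2 s.
At the end, for the whole second after the job is handed in: the carrier lies flat and at rest on the nest plate within 2 mm of all three pins and square to within 0.03 rad; the lock is down (at least 13.8 mm of its 16) and its handle turned past 1.45 rad (stop at 1.6) (all of step 3 and x of carrier_mid in the frame of nest between 0.013 and 0.018 m and y of carrier_mid in the frame of nest between -0.023 and -0.018 m and z of carrier_mid in the frame of nest below 0.046 m and angle between the y axis of carrier_mid and the y axis of nest, either way round below 0.03 rad and linear speed of carrier below 0.01 m/s); the robot touches nothing.
It fails at once if the carrier is rammed against the stop pins (over 60 N) (contact force between carrier and pins above 60 N).
It fails at once if a bystander (bottle, vial or beaker) is moved more than 20 mm (distance of any of reagent, vial, beaker from where it was at the start of the episode above 0.02 m).
It also fails if it takes over 72 s, if anything falls off the work surface, if the arm or the gripper's body presses on something with over 40 N, if the wrist force passes 120 N, or if a joint passes its speed limit or range.

## Working session

There is one attempt and no reset: what is moved stays moved. The work goes in short steps, each a Python script; the robot and the scene stay as the last script left them, time stands still between calls to the robot, and variables do not carry over. Pictures are saved under pics/ and viewed, at most 10 in all, crops included, and the job is handed in when it is done.

```bash
ls; mkdir -p pics; python3 - <<'E'
from rig import robot
import cv2,numpy as np
for n in ("scene","side"):
    im=robot.grab_frame(n); cv2.imwrite(f"pics/{n}0.png",im[:,:,::-1]); c=robot.camera_info(n)
    R=cv2.Rodrigues(np.array(c['rvec'],float))[0]; print(n,c,"campos",-R.T@np.array(c['tvec']))
s=robot.get_state(); print(s['time'],s['ee_pos'],s['tool_rot'],s['force'])
E
```

```text
pics
scene {'fx': 502.80358458949246, 'fy': 502.80358458949246, 'cx': 324.50359860934657, 'cy': 190.75061640840772, 'rvec': array([ 1.27342894, -2.35297151,  0.89864734]), 'tvec': array([0.34109637, 0.36148269, 1.73319636])} campos [-0.52145459  0.78911539  1.53504662]
side {'fx': 376.238924345899, 'fy': 376.238924345899, 'cx': 322.9373370563928, 'cy': 202.2289434991065, 'rvec': array([ 2.26310258, -0.24585011,  0.12274644]), 'tvec': array([-0.48840492,  0.1857988 ,  1.05104374])} campos [ 0.32314721 -0.77080873  0.82412577]
0.1 [0.21997129 0.58468976 0.2239123 ] [[-9.35949421e-01  3.52134341e-01 -2.93951679e-04]
 [ 3.52134454e-01  9.35948865e-01 -1.02441782e-03]
 [-8.56089543e-05 -1.06231378e-03 -9.99999432e-01]] [-0.00552478 -0.14225707  0.05904378]
```

View pics/scene0.png

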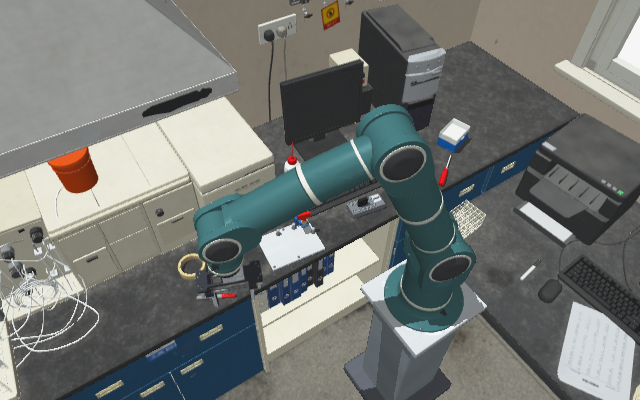

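View pics/side0.png

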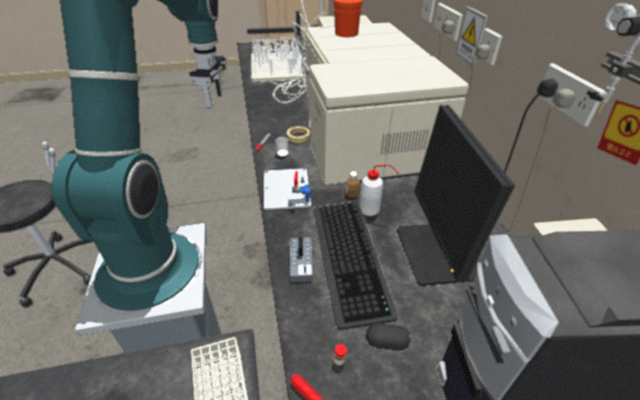

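The side view shows the nest plate around (287,188), the red handle at (296,181), the blue bracket at (306,190) and the carrier at (301,260). The bottle is at (352,185), the vial at (340,355) and the beaker at (282,148). Next I'll cast rough positions and look from the wrist.

```bash
cat > h.py <<'E'
import numpy as np, cv2
from rig import robot
def ray(c,u,v,z):
    """pixel -> world point on plane z"""
    R=cv2.Rodrigues(np.array(c['rvec'],float))[0]; t=np.array(c['tvec'],float).ravel()
    o=-R.T@t; d=R.T@np.array([(u-c['cx'])/c['fx'],(v-c['cy'])/c['fy'],1.])
    return o+d*(z-o[2])/d[2]
def down(a):
    """tool pointing down, tool y axis at world angle a"""
    y=np.array([np.cos(a),np.sin(a),0]); z=np.array([0,0,-1.]); return np.column_stack([np.cross(y,z),y,z])
def proj(c,p):
    return cv2.projectPoints(np.array(p,float).reshape(-1,1,3),np.array(c['rvec'],float),np.array(c['tvec'],float),np.array([[c['fx'],0,c['cx']],[0,c['fy'],c['cy']],[0,0,1.]]),None)[0].reshape(-1,2)
E
python3 - <<'E'
from h import *
c=robot.camera_info("side")
for n,u,v,z in [("plate TL",264,170,.012),("TR",306,169,.012),("BL",266,208,.012),("BR",312,206,.012),("rib",301,248,.064),("car NL",290,279,.026),("car NR",311,279,.026),("car FL",293,238,.026),("car FR",310,238,.026),("handle",296,181,.1),("vial",340,363,0),("amber",352,196,0),("beaker",282,156,0)]:
    print(n,ray(c,u,v,z).round(3))
w=robot.camera_info("wrist"); s=robot.get_state()
R=cv2.Rodrigues(np.array(w['rvec']))[0]; cp=-R.T@np.array(w['tvec'])
T=np.array(s['tool_rot']); print("cam in tool",T.T@(cp-s['ee_pos']),"axes in tool\n",(T.T@R.T).round(3),w['fx'])
for a in (np.pi/2,-np.pi/2,0,np.pi):
    for p in ([.5,-.0,.4],[.5,.2,.4],[.45,.1,.4]):print(a,p,robot.ik(p,down(a)))
E
```

```text
plate TL [0.363 0.391 0.012]
TR [0.517 0.364 0.012]
BL [0.348 0.175 0.012]
BR [0.497 0.153 0.012]
rib [ 0.423 -0.072  0.064]
car NL [ 0.38  -0.14   0.026]
car NR [ 0.434 -0.152  0.026]
car FL [0.411 0.007 0.026]
car FR [ 0.46  -0.003  0.026]
handle [0.453 0.183 0.1  ]
vial [ 0.456 -0.377  0.   ]
amber [0.646 0.189 0.   ]
beaker [0.443 0.488 0.   ]
cam in tool [ 0.0653222   0.0002064  -0.16057044] axes in tool
 [[ 0.001 -0.973 -0.23 ]
 [ 1.     0.001 -0.001]
 [ 0.001 -0.23   0.973]] 292.5140406177205
1.5707963267948966 [0.5, -0.0, 0.4] [-0.61220832  0.06750862  0.58849588  1.67649269 -0.03795072  1.40903612
  1.55214644]
1.5707963267948966 [0.5, 0.2, 0.4] [-0.64573675  0.14519172  0.23827321  1.58247213 -0.03455767  1.4180657
  1.16617769]
1.5707963267948966 [0.45, 0.1, 0.4] [-0.66935141 -0.01963482  0.37950276  1.75152224  0.00737057  1.40831285
  1.27968899]
-1.5707963267948966 [0.5, -0.0, 0.4] [-0.8155344   0.07478102  0.81052539  1.68122577 -0.05488331  1.40902319
 -1.56835439]
-1.5707963267948966 [0.5, 0.2, 0.4] [-0.96993321  0.16069059  0.6166105   1.59215909 -0.09374268  1.41861863
 -1.91597184]
-1.5707963267948966 [0.45, 0.1, 0.4] [-0.89903402 -0.02963926  0.60380405  1.75710934  0.0170498   1.40890724
 -1.86898   ]
0 [0.5, -0.0, 0.4] [-0.70493398  0.06994445  0.68906     1.67875476 -0.04503868  1.4089775
 -0.00981398]
0 [0.5, 0.2, 0.4] [-0.8349927   0.15104335  0.45716102  1.58830665 -0.0672524   1.41789401
 -0.372093  ]
0 [0.45, 0.1, 0.4] [-0.83896663 -0.0267101   0.5454434   1.75572816  0.01403994  1.40871604
 -0.29594724]
3.141592653589793 [0.5, -0.0, 0.4] None
3.141592653589793 [0.5, 0.2, 0.4] [-0.50068578  0.14530033  0.07213066  1.5777785  -0.01055647  1.4188947
  2.71387749]
3.141592653589793 [0.45, 0.1, 0.4] None
```

```bash
python3 - <<'E'
from h import *
import pickle
for n,p in (("wn",[.42,.32,.26]),("wc",[.42,-.02,.24])):
    robot.move_ptp(p,down(-.12)); robot.pause(.3)
    c=robot.camera_info("wrist"); im=robot.grab_frame("wrist"); cv2.imwrite(f"pics/{n}.png",im[:,:,::-1]); pickle.dump(c,open(n+".pkl","wb"))
    print(robot.get_state()['time'],robot.get_state()['qpos'])
E
```

```text
1.7167 [-1.02371144  0.21654558  0.36469759  1.82309617 -0.08530739  1.11749193
 -0.74858359]
3.35 [-0.69410306  0.01198751  0.68014827  2.08861244 -0.00853216  1.0437789
 -0.1291066 ]
```

View pics/wn.png

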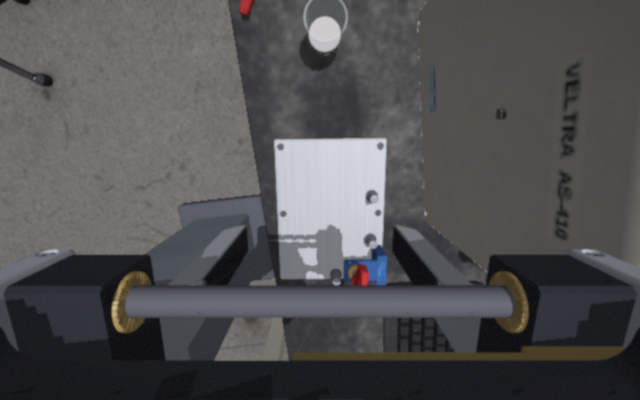

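View pics/wc.png

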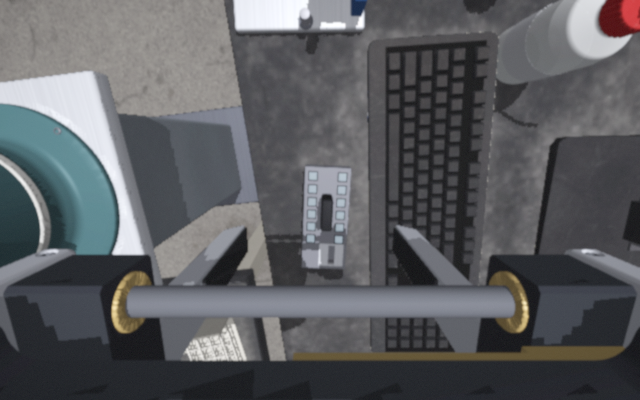

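The nest view shows plate corners at (275,139), (386,139) and (280,279), with pins at (373,197), (371,240) and (336,275). The gripper bar hides the red handle at (361,275). In the carrier view the block's top corners are (304,166), (351,167), (303,268) and (346,269), the rib is near (327,212) and the slot near (331,254). I'll take a better nest view and extract edges.

```bash
python3 - <<'E'
from h import *
import pickle
robot.move_ptp([.44,.15,.26],down(-.12)); robot.pause(.3)
c=robot.camera_info("wrist"); im=robot.grab_frame("wrist"); pickle.dump(c,open("wn2.pkl","wb"))
cv2.imwrite("pics/wn2.png",im[:,:,::-1])
a=cv2.resize(im[0:260,200:480,::-1],None,fx=2.2,fy=2.2,interpolation=cv2.INTER_CUBIC)
w=cv2.imread("pics/wc.png")[150:290,280:380]; w=cv2.resize(w,None,fx=1.8,fy=1.8)
out=np.zeros((572,800,3),np.uint8); out[:,:616]=a; out[:252,620:800]=w; cv2.imwrite("pics/crop.png",out)
E
```

```text
(no output)
```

View pics/crop.png

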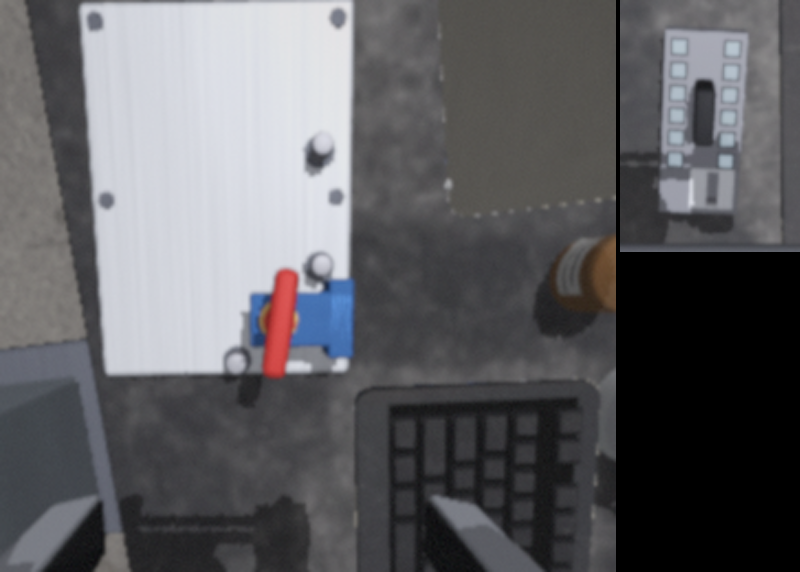

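The crop shows the whole plate, with corners at crop (81,4), (353,3), (106,376) and (349,373). The pins are at (322,145), (320,262) and (237,358), the handle bar runs from (287,272) to (274,375), and the blue bracket's front is at x≈251. I'll measure these numerically.

```bash
python3 - <<'E'
from h import *
import pickle
def quad(m):
    cs,_=cv2.findContours(m,cv2.RETR_EXTERNAL,cv2.CHAIN_APPROX_NONE); k=max(cs,key=cv2.contourArea); h=cv2.convexHull(k)
    for e in np.arange(.01,.15,.005):
        a=cv2.approxPolyDP(h,e*cv2.arcLength(h,True),True)[:,0]
        if len(a)<=4: break
    # refine: fit each side on the hull-contour points near it
    P=k[:,0].astype(float); L=[]
    for i in range(len(a)):
        p,q=a[i].astype(float),a[(i+1)%len(a)].astype(float); d=(q-p)/np.linalg.norm(q-p); n=np.array([-d[1],d[0]])
        s=(P-p)@d; r=(P-p)@n; g=(abs(r)<2.5)&(s>4)&(s<np.linalg.norm(q-p)-4)
        vx,vy,x,y=cv2.fitLine(P[g].astype(np.float32),cv2.DIST_HUBER,0,.01,.01).ravel(); L.append(np.cross([x,y,1],[x+vx,y+vy,1]))
    C=[np.cross(L[i-1],L[i]) for i in range(len(L))]; return np.array([x[:2]/x[2] for x in C])
im=cv2.imread("pics/wn2.png"); c=pickle.load(open("wn2.pkl","rb"))
g=im.min(2); m=((g>140)*255).astype(np.uint8); m[:,:225]=0;m[:,365:]=0;m[200:]=0
b=((im[:,:,0].astype(int)-im[:,:,2]>60)*255).astype(np.uint8); b[:,:300]=0;b[:,370:]=0;b[190:]=0
q=quad(m|b); W=np.array([ray(c,*p,.012) for p in q]); print("plate",q.round(1).tolist(),W.round(4).tolist()); print("sides",np.linalg.norm(W-np.roll(W,-1,0),axis=1).round(4))
r=((im[:,:,2].astype(int)-im[:,:,1]>90)*255).astype(np.uint8); r[:,:300]=0;r[:,345:]=0;r[200:]=0
rc=cv2.minAreaRect(np.argwhere(r>0)[:,::-1].astype(np.float32)); print("handle",rc); bp=cv2.boxPoints(rc); print([ray(c,*p,.112).round(4).tolist() for p in bp])
bb=np.argwhere(b>0); print("bracket front px",bb[:,1].min(), bb[:,0].min(),bb[:,0].max(), ray(c,bb[:,1].min(),bb[:,0].mean(),.062))
im=cv2.imread("pics/wc.png"); c2=pickle.load(open("wc.pkl","rb"))
sub=im[155:285,290:365].min(2); t,mm=cv2.threshold(sub,0,255,cv2.THRESH_OTSU); print("otsu",t)
M=np.zeros(im.shape[:2],np.uint8); M[155:285,290:365]=((sub>110)*255); M=cv2.morphologyEx(M,cv2.MORPH_OPEN,np.ones((3,3)))
q=quad(M); W=np.array([ray(c2,*p,.026) for p in q]); print("car",q.round(1).tolist(),W.round(4).tolist(),np.linalg.norm(W-np.roll(W,-1,0),axis=1).round(4))
k=np.zeros_like(M); k[180:240,315:340]=((im[180:240,315:340].max(2)<60)*255)
rc=cv2.minAreaRect(np.argwhere(k>0)[:,::-1].astype(np.float32)); print("rib",rc,[ray(c2,*p,.064).round(4).tolist() for p in cv2.boxPoints(rc)])
print("slot",ray(c2,331.5,254,.026))
E
```

```text
plate [[359.9, -0.3], [358.3, 160.6], [248.0, 170.7], [236.1, 1.3]] [[0.5174, 0.3684, 0.012], [0.4978, 0.1723, 0.012], [0.3433, 0.1768, 0.012], [0.3657, 0.3851, 0.012]]
sides [0.1971 0.1545 0.2094 0.1526]
handle ((327.33837890625, 146.53561401367188), (11.358299255371094, 47.788604736328125), 6.009005546569824)
[[0.4441, 0.1782, 0.112], [0.4549, 0.2257, 0.112], [0.4662, 0.2231, 0.112], [0.4558, 0.1755, 0.112]]
bracket front px 314 127 162 [0.44071202 0.20332383 0.062     ]
otsu 117.0
car [[364.0, 155.0], [364.0, 246.3], [304.0, 241.1], [304.0, 158.4]] [[0.4815, 0.0131, 0.026], [0.4712, -0.1098, 0.026], [0.3909, -0.0926, 0.026], [0.4055, 0.0179, 0.026]] [0.1233 0.0821 0.1115 0.0762]
rib ((325.8038024902344, 211.99301147460938), (9.601020812988281, 34.19248580932617), 2.0454084873199463) [[0.4165, -0.0654, 0.064], [0.4229, -0.0237, 0.064], [0.434, -0.0254, 0.064], [0.428, -0.0672, 0.064]]
slot [ 0.42595762 -0.11571694  0.026     ]
```

Measured values:
- **Nest:** origin ≈ (0.439, 0.272), yaw −0.105. The handle axis predicted from this matches the measured one within 2 mm, and the plate's left side measures 209 mm against 210.
- **Handle:** turn ≈ 0.12.
- **Rib:** ≈ (0.425, −0.046), yaw −0.147.

Now I'll grasp and place.

```bash
cat >> h.py <<'E'
O=np.array([.4390,.2721]); YAW=-.105
def nw(x,y,z):
    c,s=np.cos(YAW),np.sin(YAW); return np.array([O[0]+c*x-s*y,O[1]+s*x+c*y,z])
def wn(p):
    c,s=np.cos(YAW),np.sin(YAW); d=np.array(p[:2])-O; return np.array([c*d[0]+s*d[1],-s*d[0]+c*d[1],p[2]])
def st(t=""):
    s=robot.get_state(); c,n=np.cos(YAW),np.sin(YAW); f=s['force']
    print(t,"t%.2f"%s['time'],"nest",(wn(s['ee_pos'])*1000).round(1),"Fnest",[round(c*f[0]+n*f[1],1),round(-n*f[0]+c*f[1],1),round(f[2],1)],"Mz %.2f"%s['moment'][2],"open %.4f gf %.1f"%(s['opening'],s['grasp_force']),"yaw %.3f"%np.arctan2(s['tool_rot'][1][1],s['tool_rot'][0][1]))
E
python3 - <<'E'
from h import *
robot.gripper_to(.05)
robot.move_ptp([.4254,-.047,.12],down(-.147)); st()
print(robot.move_linear([.4254,-.047,.051],velocity=.08,threshold=8)); st()
robot.gripper_to(0.0); st("grip")
robot.move_linear([.4254,-.047,.19],velocity=.15); st("lift")
c=robot.camera_info("wrist"); im=robot.grab_frame("wrist"); cv2.imwrite("pics/held.png",im[:,:,::-1])
E
```

```text
t6.21 nest [  20.5 -317.8  120.5] Fnest [np.float64(-0.3), np.float64(0.5), np.float64(-0.5)] Mz -0.04 open 0.0503 gf 0.0 yaw -0.146
False
 t7.22 nest [  20.2 -318.8   51.3] Fnest [np.float64(-0.0), np.float64(-0.5), np.float64(0.2)] Mz -0.00 open 0.0500 gf 0.0 yaw -0.147
grip t7.88 nest [  19.8 -318.7   51. ] Fnest [np.float64(-0.4), np.float64(0.2), np.float64(1.6)] Mz 0.05 open 0.0140 gf 30.0 yaw -0.147
lift t8.95 nest [  19.5 -318.8  189.4] Fnest [np.float64(-0.4), np.float64(-0.3), np.float64(-2.3)] Mz -0.04 open 0.0138 gf 30.0 yaw -0.147
```

View pics/held.png

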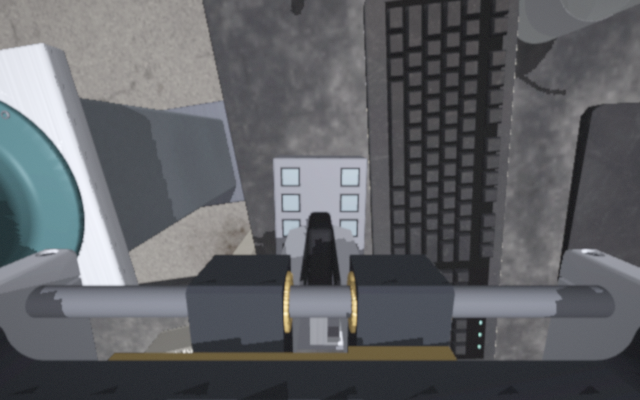

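The carrier is held square, with its +y edge at row 157 spanning columns 274–366. That puts the TCP at carrier y ≈ +20 mm. Moving to the nest.

```bash
python3 - <<'E'
from h import *
D=down(YAW)
p=nw(-.050,.014,.19); robot.move_ptp(p,D); st("above")
robot.move_linear(nw(-.050,.014,.072),velocity=.12); robot.pause(.2); st("low")
hit=robot.move_linear(nw(-.050,.014,.058),velocity=.02,threshold=4); st("placed %s"%hit)
# slide under the bracket, light contact; stop on force change
z=robot.get_state()['ee_pos'][2]
hit=robot.move_linear(nw(-.004,.014,z+.001),velocity=.05,threshold=10); st("slide %s"%hit)
E
```

```text
above t10.28 nest [-49.2  12.8 190. ] Fnest [np.float64(0.4), np.float64(-0.7), np.float64(-2.7)] Mz -0.04 open 0.0137 gf 30.0 yaw -0.107
low t11.62 nest [-49.9  14.3  72.5] Fnest [np.float64(0.0), np.float64(-0.2), np.float64(-2.7)] Mz -0.01 open 0.0138 gf 30.0 yaw -0.105
placed True t12.12 nest [-50.1  14.   62.7] Fnest [np.float64(0.4), np.float64(1.2), np.float64(0.9)] Mz -0.02 open 0.0140 gf 30.0 yaw -0.105
slide True t12.33 nest [-50.1  14.   62.7] Fnest [np.float64(-2.2), np.float64(-0.4), np.float64(7.8)] Mz 0.00 open 0.0138 gf 30.0 yaw -0.105
```

```bash
python3 - <<'E'
from h import *
robot.move_linear(nw(-.050,.014,.0640),velocity=.02); robot.pause(.2); st("lift1")
hit=robot.move_linear(nw(-.002,.014,.0637),velocity=.05,threshold=10); st("slide %s"%hit)
if not hit:
    hit=robot.move_linear(nw(.022,.014,.0634),velocity=.012,threshold=6); st("x push %s"%hit)
    robot.pause(.2); st()
E
```

```text
lift1 t12.78 nest [-50.1  13.9  63.9] Fnest [np.float64(-0.8), np.float64(-0.3), np.float64(-2.5)] Mz -0.02 open 0.0140 gf 30.0 yaw -0.105
slide False t13.89 nest [-2.3 14.  63.6] Fnest [np.float64(0.3), np.float64(-0.2), np.float64(-2.5)] Mz 0.01 open 0.0141 gf 30.0 yaw -0.104
x push True t15.13 nest [12.8 13.8 63.1] Fnest [np.float64(-0.5), np.float64(0.7), np.float64(-2.9)] Mz 0.01 open 0.0137 gf 30.0 yaw -0.105
 t15.33 nest [12.6 13.6 62.9] Fnest [np.float64(0.7), np.float64(0.0), np.float64(-2.4)] Mz 0.02 open 0.0136 gf 30.0 yaw -0.105
```

```bash
python3 - <<'E'
from h import *
x=wn(robot.get_state()['ee_pos'])[0]
hit=robot.move_linear(nw(.024,.0138,.0632),velocity=.01,threshold=10); st("x push %s"%hit); robot.pause(.2); st()
p=wn(robot.get_state()['ee_pos'])
# back off 1 mm, slide -y to end pin
robot.move_linear(nw(p[0]-.001,p[1],.0632),velocity=.02); st("back")
hit=robot.move_linear(nw(p[0]-.001,-.012,.0632),velocity=.015,threshold=8); st("y push %s"%hit); robot.pause(.2); st()
E
```

```text
x push True t15.72 nest [13.  13.7 62.8] Fnest [np.float64(-1.4), np.float64(-0.1), np.float64(7.0)] Mz -0.10 open 0.0137 gf 30.0 yaw -0.104
 t15.93 nest [13.  13.6 62.8] Fnest [np.float64(-0.4), np.float64(-0.7), np.float64(6.6)] Mz -0.04 open 0.0141 gf 30.0 yaw -0.104
back t16.18 nest [11.9 13.6 63.1] Fnest [np.float64(0.2), np.float64(-0.3), np.float64(-3.2)] Mz 0.04 open 0.0135 gf 30.0 yaw -0.104
y push True t17.20 nest [12.1 -0.7 63.3] Fnest [np.float64(0.2), np.float64(3.7), np.float64(-1.2)] Mz -0.01 open 0.0139 gf 30.0 yaw -0.104
 t17.40 nest [11.9 -0.7 63. ] Fnest [np.float64(0.5), np.float64(4.4), np.float64(0.2)] Mz -0.01 open 0.0138 gf 30.0 yaw -0.104
```

```bash
python3 - <<'E'
from h import *
p=wn(robot.get_state()['ee_pos'])
robot.move_linear(nw(p[0],p[1]+.001,.0640),velocity=.02); robot.pause(.2); st("up")
hit=robot.move_linear(nw(.024,p[1]+.001,.0640),velocity=.01,threshold=8); st("x push %s"%hit); robot.pause(.2); st()
E
```

```text
up t17.85 nest [11.8  0.1 63.9] Fnest [np.float64(-0.4), np.float64(0.2), np.float64(-2.3)] Mz 0.01 open 0.0137 gf 30.0 yaw -0.104
x push True t18.31 nest [12.9  0.1 63.5] Fnest [np.float64(-0.1), np.float64(-0.9), np.float64(-3.5)] Mz 0.05 open 0.0143 gf 30.0 yaw -0.104
 t18.51 nest [12.6 -0.  63.3] Fnest [np.float64(0.4), np.float64(0.3), np.float64(-2.7)] Mz -0.02 open 0.0136 gf 30.0 yaw -0.104
```

```bash
python3 - <<'E'
from h import *
for x in (.013,.0135,.014):
    robot.move_linear(nw(x,.0001,.0638),velocity=.01); robot.pause(.15); st("x%g"%x)
    if abs(robot.get_state()['force'][0])>12: break
E
```

```text
x0.013 t18.91 nest [13.   0.1 63.8] Fnest [np.float64(-1.1), np.float64(-0.3), np.float64(-2.6)] Mz 0.07 open 0.0138 gf 30.0 yaw -0.104
x0.0135 t19.31 nest [13.2  0.1 63.8] Fnest [np.float64(-4.4), np.float64(0.6), np.float64(-0.5)] Mz -0.08 open 0.0140 gf 30.0 yaw -0.104
x0.014 t19.71 nest [13.3  0.2 63.7] Fnest [np.float64(-7.5), np.float64(1.4), np.float64(2.6)] Mz -0.09 open 0.0137 gf 30.0 yaw -0.104
```

```bash
python3 - <<'E'
from h import *
for y in (-.0005,-.001,-.0015,-.002):
    robot.move_linear(nw(.0142,y,.0637),velocity=.01); robot.pause(.15); st("y%g"%y)
    f=robot.get_state()['force']
    if f[1]>6: break
for z in (.063,.0625,.062):
    robot.move_linear(nw(.0145,y,z),velocity=.01); robot.pause(.1); st("z%g"%z)
    if robot.get_state()['force'][2]>5: break
robot.gripper_to(.022); robot.pause(.2); st("open")
E
```

```text
y-0.0005 t20.11 nest [13.3 -0.  63.6] Fnest [np.float64(-7.8), np.float64(2.4), np.float64(1.1)] Mz -0.12 open 0.0136 gf 30.0 yaw -0.103
y-0.001 t20.51 nest [13.3 -0.4 63.5] Fnest [np.float64(-7.5), np.float64(3.2), np.float64(-0.6)] Mz -0.08 open 0.0135 gf 30.0 yaw -0.103
y-0.0015 t20.91 nest [13.3 -0.7 63.6] Fnest [np.float64(-7.5), np.float64(4.4), np.float64(-1.4)] Mz -0.11 open 0.0137 gf 30.0 yaw -0.103
y-0.002 t21.31 nest [13.3 -0.8 63.6] Fnest [np.float64(-6.8), np.float64(7.0), np.float64(-2.5)] Mz -0.15 open 0.0139 gf 30.0 yaw -0.103
z0.063 t21.66 nest [13.4 -0.8 63.1] Fnest [np.float64(-10.9), np.float64(5.6), np.float64(3.5)] Mz -0.10 open 0.0139 gf 30.0 yaw -0.103
z0.0625 t22.01 nest [13.3 -0.8 63. ] Fnest [np.float64(-15.3), np.float64(3.9), np.float64(13.3)] Mz -0.14 open 0.0141 gf 30.0 yaw -0.103
open t22.58 nest [14.6 -2.  62.5] Fnest [np.float64(-0.2), np.float64(-0.1), np.float64(0.0)] Mz -0.02 open 0.0223 gf 0.0 yaw -0.104
```

```bash
python3 - <<'E'
from h import *
robot.move_linear(nw(.0146,-.002,.0628),velocity=.02); robot.pause(.1)
for x in np.arange(.0165,.0205,.0005):
    robot.move_linear(nw(x,-.002,.0628),velocity=.01); robot.pause(.1); st("x%g"%x)
    f=robot.get_state()['force']
    if f[0]<-5.5: break
x=wn(robot.get_state()['ee_pos'])[0]
robot.move_linear(nw(.0135,-.002,.0628),velocity=.02)
robot.move_linear(nw(.0135,-.002,.13),velocity=.12)
# side step to look: camera looks back toward nest -y end
robot.move_ptp(nw(.0,-.10,.25),down(YAW)); robot.pause(.3)
import pickle
c=robot.camera_info("wrist"); im=robot.grab_frame("wrist"); cv2.imwrite("pics/home.png",im[:,:,::-1]); pickle.dump(c,open("home.pkl","wb"))
uv=proj(c,nw(.015,-.02,.038)); print(uv, robot.get_state()['time'])
a=cv2.resize(im[20:280,200:460,::-1],None,fx=2.3,fy=2.3,interpolation=cv2.INTER_CUBIC); cv2.imwrite("pics/homec.png",a)
E
```

```text
x0.0165 t23.38 nest [16.5 -2.  62.8] Fnest [np.float64(-0.7), np.float64(-0.7), np.float64(0.7)] Mz -0.00 open 0.0222 gf 0.0 yaw -0.104
x0.017 t23.73 nest [16.9 -2.  62.8] Fnest [np.float64(-1.5), np.float64(-0.8), np.float64(1.5)] Mz -0.01 open 0.0221 gf 1.2 yaw -0.104
x0.0175 t24.07 nest [17.2 -2.  62.8] Fnest [np.float64(-5.6), np.float64(0.2), np.float64(4.0)] Mz -0.00 open 0.0223 gf 2.6 yaw -0.104
[[331.52762095 121.98388885]] 26.15
```

View pics/homec.png

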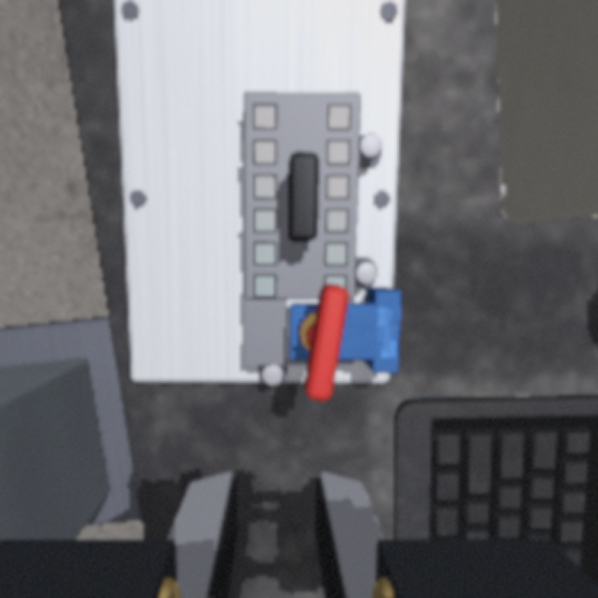

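The picture shows the carrier's right side against both pins at crop (370,148) and (366,270), and its lower end against the end pin at (272,374). The handle runs from (337,290) to (320,395) and is still up. Next I'll take a quick numeric check and grip the handle.

```bash
python3 - <<'E'
from h import *
import pickle
c=pickle.load(open("home.pkl","rb")); im=cv2.imread("pics/home.png")
f=lambda u,v,z:wn(ray(c,200+u/2.3,20+v/2.3,z))
for n,u,v in (("TL",246,93),("TR",360,93),("BL",241,370)): print(n,(f(u,v,.038)*1000).round(1))
print("plate L",(f(115,0,.012)*1000).round(1),(f(132,381,.012)*1000).round(1))
r=((im[:,:,2].astype(int)-im[:,:,1]>90)*255).astype(np.uint8); r[:,:320]=0;r[:,360:]=0;r[210:]=0
rc=cv2.minAreaRect(np.argwhere(r>0)[:,::-1].astype(np.float32)); B=np.array([ray(c,*p,.112) for p in cv2.boxPoints(rc)])
m=B.mean(0); e=max((B[1]-B[0],B[2]-B[1]),key=np.linalg.norm); print("handle nest",wn(m),"len",np.linalg.norm(e),"ang",np.arctan2(-e[0],e[1]))
robot.gripper_to(.034)
A=-.222
robot.move_ptp(nw(.0235,-.070,.15),down(A)); st()
print(robot.move_linear(nw(.0235,-.070,.102),velocity=.08,threshold=6)); st("at")
robot.gripper_to(0.); robot.pause(.2); st("grip")
E
```

```text
TL [-14.5  49.4  38. ]
TR [43.5 49.5 38. ]
BL [-18.5 -92.9  38. ]
plate L [-84.4 100.4  12. ] [ -85.3 -103.9   12. ]
handle nest [ 0.02309934 -0.06902681  0.112     ] len 0.0497164446456546 ang -0.2514724777907065
 t27.08 nest [ 23.6 -70.5 150.5] Fnest [np.float64(0.2), np.float64(0.6), np.float64(0.2)] Mz 0.00 open 0.0342 gf 0.0 yaw -0.221
False
at t27.83 nest [ 23.7 -70.  102.3] Fnest [np.float64(-0.5), np.float64(0.1), np.float64(0.0)] Mz 0.04 open 0.0340 gf 0.0 yaw -0.222
grip t28.51 nest [ 22.7 -69.8 102. ] Fnest [np.float64(-5.8), np.float64(0.8), np.float64(1.7)] Mz -0.02 open 0.0147 gf 30.0 yaw -0.222
```

The handle is gripped. Before pressing, I'll check the carrier's squareness with subpixel edge fits, which costs no robot time.

```bash
python3 - <<'E'
from h import *
import pickle
c=pickle.load(open("home.pkl","rb")); im=cv2.imread("pics/home.png"); g=cv2.GaussianBlur(cv2.cvtColor(im,cv2.COLOR_BGR2GRAY),(1,3),0).astype(float)
def edge(v0,v1,u0,u1,w=4):
    P=[]
    for v in range(v0,v1):
        k=u0+(u1-u0)*(v-v0)/(v1-v0); xs=np.arange(int(k)-w,int(k)+w+1); d=abs(np.diff(g[v,xs])); d[d<d.max()*.4]=0; P.append([(d*(xs[:-1]+.5)).sum()/d.sum(),v])
    vx,vy,x,y=cv2.fitLine(np.float32(P),cv2.DIST_HUBER,0,.01,.01).ravel(); P=np.array(P)
    r=(P[:,0]-x)-(P[:,1]-y)*vx/vy
    return [x+vx/vy*(v0-y),v0],[x+vx/vy*(v1-y),v1],r.std()
def rep(n,e,z):
    a,b=(wn(ray(c,*p,z))*1000 for p in e[:2]); d=a-b; print(n,a.round(2),b.round(2),"ang %.4f"%(-d[0]/d[1]),"px rms %.2f"%e[2], np.round(e[0],1),np.round(e[1],1))
U=lambda u:200+u/2.3
V=lambda v:int(20+v/2.3)
rep("plateL",edge(V(5),V(370),U(115),U(132)),.012)
rep("plateR",edge(V(5),V(270),U(405),U(397)),.012)
rep("carL",edge(V(105),V(365),U(246),U(241)),.038)
rep("carR up",edge(V(100),V(130),U(360),U(359)),.038)
rep("carR mid",edge(V(165),V(255),U(359),U(356)),.038)
rep("ribL",edge(V(165),V(230),U(292),U(289)),.076)
rep("ribR",edge(V(165),V(230),U(318),U(315)),.076)
a,b=(wn(ray(c,U(u),V(v)+.4,.036))*1000 for u,v in ((371,143),(367,268))); print("pins",a,b)
E
```

```text
plateL [-85.31  98.21  12.  ] [-85.99 -95.99  12.  ] ang -0.0035 px rms 0.37 [249.4  22. ] [256.6 180. ]
plateR [68.15 98.35 12.  ] [ 68.26 -38.21  12.  ] ang 0.0009 px rms 0.25 [375.4  22. ] [370.8 137. ]
carL [-17.44  44.47  38.  ] [-19.31 -89.21  38.  ] ang -0.0140 px rms 0.45 [304.5  65. ] [304.1 178. ]
carR up [43.9 46.7 38. ] [43.24 32.51 38.  ] ang -0.0466 px rms 0.19 [356.8  63. ] [355.9  76. ]
carR mid [44.3  15.79 38.  ] [ 42.8  -29.49  38.  ] ang -0.0330 px rms 0.41 [356.3  91. ] [354. 130.]
ribL [ 6.12 10.75 76.  ] [  7.48 -19.25  76.  ] ang 0.0454 px rms 0.38 [324.9  91. ] [326. 120.]
ribR [20.25 10.77 76.  ] [ 20.42 -19.23  76.  ] ang 0.0054 px rms 0.17 [338.1  91. ] [337.8 120. ]
pins [50.17694596 25.74370711 36.        ] [ 50.17749518 -37.19753292  36.        ]
```

Carrier yaw is about −0.013 rad relative to the plate, inside the limit. Both x pins and the end pin also showed contact force. Next I'll press and turn in small steps.

```bash
cat > lock.py <<'E'
from h import *
X,Y=.0228,-.0697
def turn(a,z): robot.move_ptp(nw(X,Y,z),down(a))
def press(zt,th): 
    h=robot.move_linear(nw(X,Y,zt),velocity=.03,threshold=th); return h,robot.get_state()
E
python3 - <<'E'
from lock import *
z0=.102
h,s=press(.0975,9); st("press %s"%h)
a=-.222
for a in np.arange(-.32,-.66,-.08):
    turn(a,.0995); st("turn")
    if abs(robot.get_state()['moment'][2])>1.5: print("big"); break
E
```

```text
press True t28.72 nest [ 22.6 -69.7  98.5] Fnest [np.float64(-2.6), np.float64(-2.1), np.float64(12.3)] Mz 0.05 open 0.0149 gf 30.0 yaw -0.222
turn t28.97 nest [ 22.5 -69.7  99.5] Fnest [np.float64(-2.9), np.float64(-1.1), np.float64(1.4)] Mz -0.03 open 0.0148 gf 30.0 yaw -0.317
turn t29.22 nest [ 22.6 -69.7  99.4] Fnest [np.float64(-3.4), np.float64(-0.2), np.float64(1.6)] Mz -0.01 open 0.0148 gf 30.0 yaw -0.396
turn t29.47 nest [ 22.5 -69.7  99.4] Fnest [np.float64(-4.8), np.float64(-0.1), np.float64(0.7)] Mz -0.09 open 0.0148 gf 30.0 yaw -0.476
turn t29.72 nest [ 22.5 -69.7  99.4] Fnest [np.float64(-4.7), np.float64(0.7), np.float64(0.5)] Mz 0.02 open 0.0144 gf 30.0 yaw -0.556
turn t29.97 nest [ 22.5 -69.6  99.4] Fnest [np.float64(-5.4), np.float64(0.4), np.float64(0.1)] Mz -0.01 open 0.0146 gf 30.0 yaw -0.636
```

```bash
python3 - <<'E'
from lock import *
for a in np.arange(-.636,-1.25,-.06):
    turn(a,.0992)
    h,s=press(.0860,9); st("a%.2f h%s"%(a,h))
    if s['ee_pos'][2]<.096: break
E
```

```text
a-0.64 hTrue t30.69 nest [ 22.4 -69.6  86. ] Fnest [np.float64(-2.7), np.float64(-0.6), np.float64(10.4)] Mz -0.02 open 0.0143 gf 30.0 yaw -0.631
```

```bash
python3 - <<'E'
from lock import *
robot.pause(.15)
for a in np.arange(-.73,-1.70,-.1):
    turn(a,.0858); st("turn")
    if abs(robot.get_state()['moment'][2])>2: print("big"); break
E
```

```text
turn t31.09 nest [ 22.5 -69.6  86. ] Fnest [np.float64(-8.1), np.float64(-0.1), np.float64(10.5)] Mz -0.04 open 0.0144 gf 30.0 yaw -0.726
turn t31.34 nest [ 22.4 -69.5  86. ] Fnest [np.float64(-8.2), np.float64(-1.2), np.float64(11.1)] Mz -0.10 open 0.0145 gf 30.0 yaw -0.826
turn t31.59 nest [ 22.4 -69.5  86. ] Fnest [np.float64(-9.0), np.float64(-0.1), np.float64(11.4)] Mz 0.01 open 0.0148 gf 30.0 yaw -0.926
turn t31.84 nest [ 22.4 -69.5  86. ] Fnest [np.float64(-8.0), np.float64(1.0), np.float64(11.4)] Mz -0.01 open 0.0146 gf 30.0 yaw -1.026
turn t32.09 nest [ 22.4 -69.4  86. ] Fnest [np.float64(-9.2), np.float64(1.1), np.float64(12.5)] Mz -0.03 open 0.0147 gf 30.0 yaw -1.126
turn t32.34 nest [ 22.3 -69.4  85.9] Fnest [np.float64(-9.9), np.float64(-0.3), np.float64(12.2)] Mz 0.02 open 0.0145 gf 30.0 yaw -1.226
turn t32.59 nest [ 22.3 -69.3  86. ] Fnest [np.float64(-9.9), np.float64(0.5), np.float64(11.2)] Mz -0.01 open 0.0148 gf 30.0 yaw -1.326
turn t32.84 nest [ 22.3 -69.3  86. ] Fnest [np.float64(-9.6), np.float64(0.8), np.float64(13.0)] Mz 0.03 open 0.0150 gf 30.0 yaw -1.426
turn t33.09 nest [ 22.3 -69.2  86. ] Fnest [np.float64(-9.7), np.float64(1.8), np.float64(13.0)] Mz -0.03 open 0.0148 gf 30.0 yaw -1.526
turn t33.34 nest [ 22.3 -69.2  86. ] Fnest [np.float64(-10.4), np.float64(3.3), np.float64(11.6)] Mz -0.01 open 0.0149 gf 30.0 yaw -1.626
```

```bash
python3 - <<'E'
from lock import *
for a in np.arange(-1.66,-2.0,-.03):
    turn(a,.0858); st("turn")
    if abs(robot.get_state()['moment'][2])>.35: print("stop"); break
E
```

```text
turn t33.59 nest [ 22.3 -69.1  86. ] Fnest [np.float64(-10.2), np.float64(2.5), np.float64(12.0)] Mz -0.03 open 0.0147 gf 30.0 yaw -1.655
turn t33.84 nest [ 22.3 -69.1  86. ] Fnest [np.float64(-10.7), np.float64(1.1), np.float64(13.2)] Mz 0.02 open 0.0149 gf 30.0 yaw -1.685
turn t34.09 nest [ 22.3 -69.1  86. ] Fnest [np.float64(-10.0), np.float64(2.2), np.float64(12.6)] Mz 0.08 open 0.0152 gf 30.0 yaw -1.715
turn t34.34 nest [ 22.3 -69.1  86. ] Fnest [np.float64(-10.1), np.float64(1.7), np.float64(12.2)] Mz 0.18 open 0.0146 gf 30.0 yaw -1.745
turn t34.59 nest [ 22.3 -69.1  86. ] Fnest [np.float64(-10.0), np.float64(2.2), np.float64(12.0)] Mz 0.24 open 0.0144 gf 30.0 yaw -1.775
turn t34.84 nest [ 23.3 -69.2  86.1] Fnest [np.float64(-1.3), np.float64(3.4), np.float64(4.7)] Mz -0.06 open 0.0147 gf 30.0 yaw -1.806
turn t35.09 nest [ 23.3 -69.3  86.1] Fnest [np.float64(-0.8), np.float64(3.0), np.float64(6.6)] Mz -0.07 open 0.0144 gf 30.0 yaw -1.837
turn t35.34 nest [ 23.3 -69.3  86.1] Fnest [np.float64(-2.2), np.float64(2.7), np.float64(6.6)] Mz 0.11 open 0.0146 gf 30.1 yaw -1.868
turn t35.59 nest [ 23.2 -69.2  86. ] Fnest [np.float64(-2.2), np.float64(3.9), np.float64(6.5)] Mz 0.17 open 0.0150 gf 30.3 yaw -1.898
turn t35.84 nest [ 23.2 -69.2  86.1] Fnest [np.float64(-2.0), np.float64(2.6), np.float64(6.8)] Mz 0.33 open 0.0153 gf 31.1 yaw -1.928
turn t36.09 nest [ 23.2 -69.2  86.1] Fnest [np.float64(-2.7), np.float64(3.3), np.float64(6.8)] Mz 0.54 open 0.0149 gf 32.2 yaw -1.957
stop
```

```bash
python3 - <<'E'
from lock import *
robot.gripper_to(.036); robot.pause(.2); st("open")
p=robot.get_state()['ee_pos']; robot.move_linear([p[0],p[1],.15],velocity=.1); st("up")
robot.move_ptp(nw(.0,-.10,.25),down(YAW)); robot.pause(.3); st()
import pickle
c=robot.camera_info("wrist"); im=robot.grab_frame("wrist"); cv2.imwrite("pics/end.png",im[:,:,::-1]); pickle.dump(c,open("end.pkl","wb"))
a=cv2.resize(im[20:280,200:460,::-1],None,fx=2.3,fy=2.3,interpolation=cv2.INTER_CUBIC); cv2.imwrite("pics/endc.png",a)
r=((im[:,:,0].astype(int)-im[:,:,1]>90)*255).astype(np.uint8); r[:,:310]=0;r[:,380:]=0;r[210:]=0
rc=cv2.minAreaRect(np.argwhere(r>0)[:,::-1].astype(np.float32)); B=np.array([ray(c,*q,.096) for q in cv2.boxPoints(rc)])
e=max((B[1]-B[0],B[2]-B[1]),key=np.linalg.norm); print("handle",wn(B.mean(0)),"len",np.linalg.norm(e),"ang from nest y",-np.arctan2(-e[0],e[1])+YAW)
E
```

```text
open t36.83 nest [ 22.8 -69.7  85.8] Fnest [np.float64(0.5), np.float64(-0.6), np.float64(-0.0)] Mz 0.02 open 0.0361 gf 0.0 yaw -1.960
up t37.62 nest [ 22.5 -69.6 149.6] Fnest [np.float64(0.1), np.float64(0.1), np.float64(-0.4)] Mz -0.05 open 0.0357 gf 0.0 yaw -1.960
 t39.30 nest [-1.000e-01 -1.000e+02  2.498e+02] Fnest [np.float64(0.0), np.float64(0.2), np.float64(-0.3)] Mz 0.03 open 0.0362 gf 0.0 yaw -0.105
handle [ 0.02321522 -0.06717397  0.096     ] len 0.04799394551100094 ang from nest y 1.5703393673691437
```

View pics/endc.png

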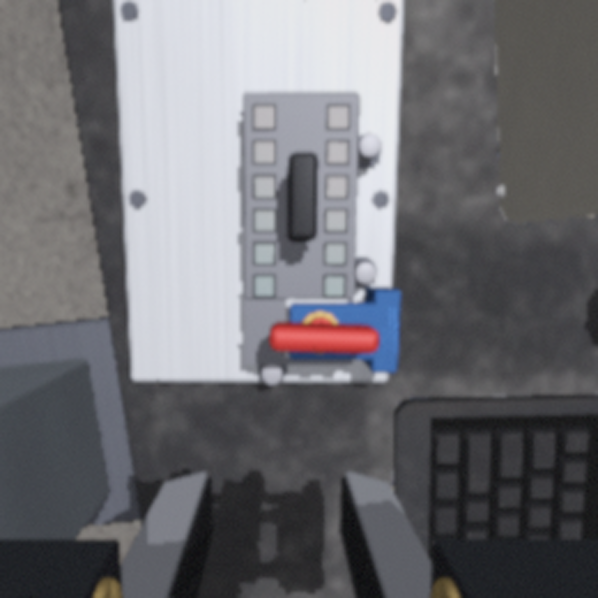

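The picture shows the handle lowered and lying across at about 1.57–1.6 rad, from crop (272,335) to (378,340). The carrier is still against the pins and the gripper is clear of everything.

```bash
python3 -c "
from rig import robot
print(robot.sign_off())"
```

```text
the job is handed in; nothing more can be done
None
```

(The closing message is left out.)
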